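# Open the filler cap of the bench steam boiler

### The job

The steam boiler for bending umbrella handles needs refilling: push its sprung filler cap down against the catch, twist it anticlockwise (seen from above) until it comes free, and lift it off. Set it down gently in the empty metal tray, standing the right way up with its grip bar on top, and leave the other things on the bench where they are.

Things in the scene. Friction and masses are not known exactly. Their poses are not given: they have to be found in the camera images.
- boiler: Bench steam boiler, fixed: steel box 170 (x) x 230 (y) mm, its top 132 mm above the bench; x, y along its sides. Origin on the bench under its middle. On top: filler neck with black cap towards +y; a round gauge (up to 64 mm above the top) and a brass safety valve at y = -78. Grip loops stick out 20 mm at the long sides, a brass steam outlet at the -y end.
- neck (a point): Centre of the filler neck's mouth, 157 mm above the bench, at x 0, y +50 of the boiler, axes as the boiler's. Steel tube 63 mm across, 25 mm tall, bayonet catch inside. The cap comes free when pushed down 6 mm or more and turned 48 to 70 degrees anticlockwise seen from above (about +z) from latched; firm stop at 70. Let up there it rises by itself and can be drawn straight up.
- cap: Black filler cap, loose; 0.2 to 0.42 kg. Origin on its axis at the bottom; z up, x along the grip bar. Upwards: brass stem 38 mm across with 3 lugs (radius 25), 19 mm tall; knurled disc 68 mm across, 12 mm thick, flat top at z 31; grey grip bar 58 (x) x 14 (y) x 24 mm high. Starts latched: origin 9 mm below neck, bar along the boiler's x; it then turns only 4 degrees and cannot be lifted.
- cap_bar (a point): Centre of the top face of the cap's grip bar, 55 mm above the cap's origin; moves with the cap, axes parallel to the cap's. A thin skirt hangs from the cap's disc around the neck. Freed, the cap's lugs are clear of the neck once it is 10 mm above its latched height.
- seat (a joint): Sprung sealing seat in the neck that pushes the cap up, in m: 0 with the cap latched, positive pushed down, -0.006 at its upper end (cap free or off). 500 N/m: 9 N latched, 14 N with the cap fully down at 0.010, where the cap's disc meets the neck.
- tray: Empty shallow aluminium tray, loose, 0.6 kg, 170 (x) x 150 (y) mm, 18 mm high, walls and floor 3 mm thick. Origin under its middle on the bench. It stands to the left or right of the boiler.
- hub_box: Open light-wood box of turned parasol hubs, 170 x 150 mm, 40 mm walls (hubs up to 46 mm), loose, 0.7 kg; stands on the other side of the boiler from the tray. Origin under its middle. Leave it.
- jug: Aluminium water jug, 100 mm in diameter, 135 mm high, with a black handle at +y; loose, origin under its middle. Leave it.
- funnel: Steel funnel standing mouth down, 100 mm in diameter, 110 mm high; loose, origin under its middle. Leave it.
- mallet: Wooden mallet lying down, head 100 mm long and 60 mm in diameter, handle 190 mm along its -x; loose, origin on the bench under the head's middle. Leave it.
- glue: Yellow plastic glue bottle, 60 mm in diameter, 150 mm high, standing; loose, origin under its middle. Leave it.
- cane: Length of bamboo cane, 200 mm long, 24 mm thick, lying along its x; loose, origin under its middle. Leave it.
Mind the look-alikes: they are no part of the job. There is more than one size of the cap; the one meant has the size given above.

How it is judged:
On the way, in this order (a step that is already met when the one before it is completed fails the run):
1. The cap is pushed down past its catch (z of cap in the frame of neck below -0.014 m and horizontal distance between cap and neck below 0.006 m), for 0.05 s.
2. The cap is twisted to where it comes free, still in the neck (angle between the x axis of cap and the x axis of boiler, either way round above 0.8 rad and z of cap in the frame of neck below 0 m and horizontal distance between cap and neck below 0.006 m), for 0.05 s.
At the end, for the whole second after the job is handed in: The cap stands the right way up (within 0.15 rad) on the floor of the tray, inside its rim, at rest and released; the tray stands flat on the bench (x of cap in the frame of tray between -0.07 and 0.07 m and y of cap in the frame of tray between -0.06 and 0.06 m and z of cap in the frame of tray between -0.002 and 0.01 m and angle between cap's own z axis and vertical below 0.15 rad and angle between tray's own z axis and vertical below 0.1 rad and height (world z) of tray below 0.006 m and linear speed of cap below 0.02 m/s); the robot touches nothing.
It fails at once if The cap was dropped or thrown (let go and moving faster than 0.7 m/s, a fall of more than 25 mm) (contact force between the fingers and cap below 0.05 N and linear speed of cap above 0.7 m/s).
It fails at once if Another thing on the bench was shifted by more than 40 mm (distance of any of hub_box, jug, funnel, mallet, glue, cane from where it was at the start of the episode above 0.04 m).
It also fails if it takes over 48 s, if anything falls off the work surface, if the arm or the gripper's body presses on something with over 40 N, if the wrist force passes 120 N, or if a joint passes its speed limit or range.

### The arm

A 7-joint arm with a two-finger parallel gripper is mounted at the origin on the work surface. World frame = base frame: x ahead of the robot, y to its left, z up, the work surface at z = 0. Lengths are in m, angles in rad, forces in N, time in s.
With the tool pointing down it reaches from about 0.4 to 0.85 m from the base axis. Payload 6.9 kg.
Tool frame: the origin (TCP) lies at the very end of the fingers, on their centre line; the grasp point (between the pads) lies 19 mm behind it; z points along the fingers, y is the line along which they close (so a half turn about z gives the same grasp; the last joint's range is limited). The gripper opens to 85 mm and grips with 20 to 120 N. Pads are 22 mm wide; open, the fingers measure 114 mm over their backs; the gripper's body (76 mm by 85 mm) begins 54 mm behind the grasp point. The pads swing forward as they close: fully open they stand 13 mm farther back than shut.
Start: joints at [1.282, 0.507, -0.238, 1.5, 0.126, 1.149, -0.155], TCP at [0.24, -0.577, 0.231] pointing down, gripper open.
Joint ranges: [-3.08, 3.08], [-0.24, 2.05], [-1.43, 1.35], [0, 2.5], [-1.52, 4.66], [0.17, 1.96], [-2.89, 2.89]. Speed limits (rad/s): [2.39, 2.39, 3.14, 3.14, 3.14, 3.14, 3.14].

### API

Orientations are given as a rotation vector (axis times angle).
In Python, from plant import ctrl, capture gives the robot as it stands.
- The arm moves only by the tool carry_out, never from a script. Its argument "series" is a list of rows, each a list of 5 numbers: the opening, from 0 (shut) to 1 (fully open), then the shift along the tool's x, y, z in cm, then the turn about the tool's z in rad. In form: [[jaw, dx, dy, dz, roll], ...]. A call has 1 to 12 rows; each row is the pose to reach, as a shift and turn from the pose commanded when the call began, along the tool's axes at that moment; what a row does not reach only later rows make up. A row lasts 1/10 s, in which the tool goes at most 50 mm and 8.59 degrees, less where a joint would pass 70% of its speed; a pose out of reach is approached as far as the arm can. A call with a gripper value outside its range is refused whole. The fingers move at their own pace and stop on an object; the grip force is fixed at half the most. Time passes only in rows, so rows that repeat a pose let the fingers close. It gives the time, the measured TCP pose, the force, the opening and the grip force at its end, in the units of the state.
- ctrl.get_state(): the state, without advancing time (a new reading comes with each control period).
- capture(name): name is "side" or "top" or "wrist"; returns a dict with "color" (400x640x3 uint8, blue, green, red), "camera_matrix" (3x3 intrinsics, pixels), "rvec" (rotation vector, rad) and "tvec" (3), from world to camera coordinates, as OpenCV has them. Camera axes: x right, y down, z forward; pixel columns grow to the right and rows downward; lengths in m; the calibration is good to about 2 mm. A picture is of the moment at which its call begins. There is no depth.
- ctrl.hand_in(): hands the job in; it is judged then, once.
The state is a dict: "time": time; "q": joint angles; "dq": joint speeds; "tau": joint torques, N m; "position": TCP position; "eef_rot": TCP orientation; "ft_force": force on the tool from outside, world axes, zero at the start; "moment": the same for the moment, N m; "finger_gap": finger opening in m; "grasp_force": force on a finger pad.
Only numpy, scipy, OpenCV 4.12 (cv2) and the standard library are available. Lean on these libraries where they do the work, as an engineer would, in place of code of your own. Each camera call takes 0.05 s, during which the arm holds its last target. There are 200 camera calls.

## Working session

There is one attempt and no reset: what is moved stays moved. The work goes in short steps, Python scripts to look and compute and a tool call to move; the robot and the scene stay as the last step left them, time stands still between calls to the robot, and variables do not carry over. Pictures are saved under pics/ and viewed, at most 10 in all, crops included, and the job is handed in when it is done.

Besides the shell and the picture viewer there is one more tool, called as name([rows], argument=value, ...), one row to a line, values as JSON. carry_out: Moves the arm, as the interface text tells. Its arguments: {"type":"object","properties":{"series":{"type":"array","items":{"type":"array","items":{"type":"number"}}}},"required":["series"]}

```bash
mkdir -p pics; cat > h.py <<'E'
import numpy as np, cv2
from plant import ctrl, capture
def ray(c,u,v):
    R=cv2.Rodrigues(np.array(c["rvec"],float))[0]; t=np.array(c["tvec"],float).ravel()
    p=cv2.undistortPoints(np.array([[[u,v]]],float),np.array(c["camera_matrix"]),None)[0,0]
    return -R.T@t, R.T@np.array([p[0],p[1],1.])
def onz(c,u,v,z):
    o,d=ray(c,u,v); return o+d*(z-o[2])/d[2]
def proj(c,P):
    return cv2.projectPoints(np.array(P,float).reshape(-1,3),np.array(c["rvec"],float),np.array(c["tvec"],float),np.array(c["camera_matrix"]),None)[0][:,0]
E
python3 - <<'E'
from h import *
import pickle
for n in("top","side"):
    c=capture(n); cv2.imwrite(f"pics/{n}0.png",c["color"]); pickle.dump(c,open(n+"0.pkl","wb"))
s=ctrl.get_state(); print(s)
E
```

```text
{'time': 0.1, 'q': array([ 1.282504  ,  0.50827549, -0.23756694,  1.50104245,  0.12570249,
        1.14887006, -0.15480726]), 'dq': array([ 0.00016234, -0.00208593,  0.00307015, -0.00205593, -0.00112533,
        0.00036833, -0.00140096]), 'tau': array([-4.39844647e-03, -6.21830535e+01, -2.19448440e+00, -2.50203055e+01,
        1.25585165e-02,  7.79184425e-03,  9.59863570e-06]), 'position': array([ 0.23958862, -0.57677211,  0.23050101]), 'eef_rot': array([-3.07933898e+00, -6.14328749e-01,  5.05696995e-04]), 'ft_force': array([-0.48084564,  0.17601521, -0.75235349]), 'moment': array([ 0.07453894,  0.01360228, -0.00386873]), 'grasp_force': 0.0, 'finger_gap': 0.0853636147046573}
```

View pics/top0.png

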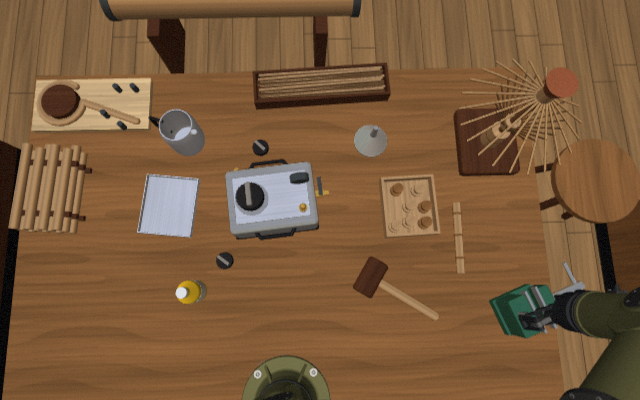

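View pics/side0.png

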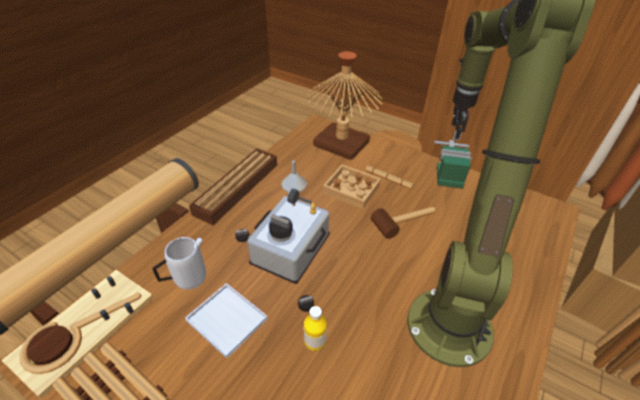

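```bash
python3 - <<'E'
from h import *
import pickle
c=pickle.load(open("top0.pkl","rb")); im=c["color"]
hsv=cv2.cvtColor(im,cv2.COLOR_BGR2HSV)
cv2.imwrite("pics/crop.png",cv2.resize(im[120:280,130:330],None,fx=4,fy=3.75,interpolation=cv2.INTER_CUBIC)[:600,:800])
def comps(mask,box,n=3):
    x0,y0,x1,y1=box; m=np.zeros_like(mask); m[y0:y1,x0:x1]=mask[y0:y1,x0:x1]
    cs,_=cv2.findContours(m,cv2.RETR_EXTERNAL,cv2.CHAIN_APPROX_NONE)
    return sorted(cs,key=cv2.contourArea)[::-1][:n]
dark=((hsv[...,2]<70)).astype(np.uint8)
for nm,b,z in(("cap",(225,175,280,220),.179),("sm1",(245,135,275,160),.03),("sm2",(212,248,236,272),.03)):
    k=comps(dark,b,1)[0]; (u,v),r=cv2.minEnclosingCircle(k)
    P=onz(c,u,v,z);Q=onz(c,u+r,v,z); print(nm,u,v,r,P.round(4),"diam",2*np.linalg.norm(P-Q))
light=((hsv[...,1]<70)&(hsv[...,2]>120)).astype(np.uint8)
for nm,b,z in(("tray",(130,168,205,245),.018),("boiler",(220,158,325,240),.132)):
    k=comps(light,b,1)[0]; bx=cv2.boxPoints(cv2.minAreaRect(k))
    P=np.array([onz(c,u,v,z)[:2] for u,v in bx]); print(nm,bx.round(1).tolist(),P.round(3).tolist(),P.mean(0),np.linalg.norm(P-np.roll(P,1,0),axis=1))
m=((hsv[...,1]<60)&(hsv[...,2]>70)).astype(np.uint8)
for k in comps(m,(240,182,262,212),2):
    print("bar",cv2.minAreaRect(k))
print(onz(c,320,200,0),ray(c,320,200)[0])
E
```

```text
cap 249.92857360839844 196.07142639160156 14.223176956176758 [0.5225 0.0728 0.179 ] diam 0.07006616129577424
sm1 260.2121276855469 147.6287841796875 8.073678970336914 [0.6952 0.0629 0.03  ] diam 0.04664591625315891
sm2 224.46969604492188 259.6717224121094 8.633199691772461 [0.3766 0.1626 0.03  ] diam 0.04729338550243678
tray [[136.39999389648438, 232.10000610351562], [144.89999389648438, 170.60000610351562], [198.10000610351562, 178.0], [189.6999969482422, 239.39999389648438]] [[0.461, 0.411], [0.638, 0.396], [0.612, 0.243], [0.436, 0.263]] [0.53683596 0.32820628] [0.1509407  0.17790982 0.15525511 0.17736947]
boiler [[222.5, 171.60000610351562], [309.8999938964844, 160.39999389648438], [317.8999938964844, 222.6999969482422], [230.5, 233.89999389648438]] [[0.599, 0.15], [0.624, -0.078], [0.458, -0.094], [0.436, 0.128]] [0.52904922 0.02655708] [0.16508731 0.22987235 0.16637585 0.22351941]
bar ((250.5, 193.5), (23.0, 21.0), 90.0)
bar ((250.5, 208.5), (5.0, 21.0), 90.0)
[ 0.54210095 -0.10615616  0.        ] [ 0.31425419 -0.06338302  1.19676746]
```

View pics/crop.png

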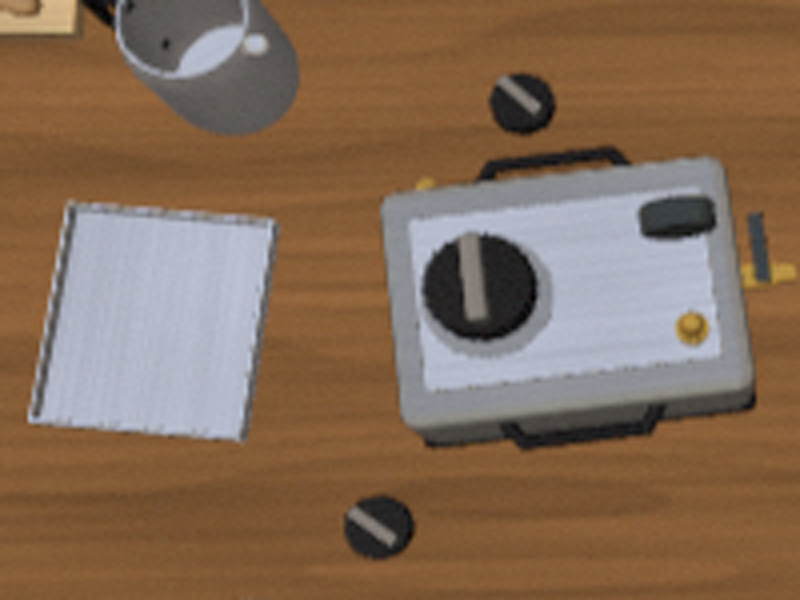

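The boiler cap at px (250,196) measures about 70 mm. The loose look-alikes at (260,147) and (224,261) measure about 47 mm, so the boiler cap is the one meant, and the crop confirms it sits on the filler neck. The tray is left of it, centred near (167,205).

```bash
cat >> h.py <<'E'
def shift(target,yaw):
    s=ctrl.get_state(); R=cv2.Rodrigues(np.array(s["eef_rot"]))[0]
    d=R.T@(np.array(target)-s["position"])*100
    y=np.arctan2(R[1,0],R[0,0]); r=-(yaw-y); r=(r+np.pi/2)%np.pi-np.pi/2
    print("shift cm",d.round(2),"roll",round(r,3),"yaw",y.round(3),"pos",s["position"].round(4),"tilt",R[:,2].round(3),"q",s["q"].round(2),"F",s["ft_force"].round(1),"gap",round(s["finger_gap"],4),round(s["grasp_force"],1),"t",s["time"])
E
python3 - <<'E'
from h import *
shift([.5225,.0728,.31],.104)
E
```

```text
shift cm [ 51.05 -49.14  -7.87] roll 0.29 yaw 0.394 pos [ 0.2396 -0.5768  0.2305] tilt [-0.001  0.001 -1.   ] q [ 1.28  0.51 -0.24  1.5   0.13  1.15 -0.15] F [-0.5  0.2 -0.8] gap 0.0854 0.0 t 0.1
```

carry_out([
  [1,2,-2,-8,0.1],
  [1,51,-49.1,-8,0.29],
  [1,51,-49.1,-8,0.29],
  [1,51,-49.1,-8,0.29],
  [1,51,-49.1,-8,0.29],
  [1,51,-49.1,-8,0.29],
  [1,51,-49.1,-8,0.29],
  [1,51,-49.1,-8,0.29],
  [1,51,-49.1,-8,0.29],
  [1,51,-49.1,-8,0.29],
  [1,51,-49.1,-8,0.29],
  [1,51,-49.1,-8,0.29],
])

```text
time: 1.3
position: [0.4659, -0.0563, 0.3046]
eef_rot: [3.137, 0.162, -0.0]
ft_force: [1.6, -1.2, 0.2]
finger_gap: 0.0855
grasp_force: 0.0
```

```bash
python3 - <<'E'
from h import *
shift([.5225,.0728,.31],.104)
E
```

```text
shift cm [  6.97 -12.25  -0.54] roll -0.001 yaw 0.103 pos [ 0.4659 -0.0563  0.3046] tilt [-0. -0. -1.] q [ 0.42  0.22 -0.45  1.76  0.1   1.19 -1.52] F [ 1.6 -1.2  0.2] gap 0.0855 0.0 t 1.3
```

carry_out([
  [1,7,-12.2,-0.5,0],
  [1,7,-12.2,-0.5,0],
  [1,7,-12.2,-0.5,0],
  [1,7,-12.2,-0.5,0],
  [1,7,-12.2,-0.5,0],
  [1,7,-12.2,-0.5,0],
])

```text
time: 1.9
position: [0.5222, 0.069, 0.3092]
eef_rot: [3.137, 0.161, -0.002]
ft_force: [-0.4, -0.1, -0.4]
finger_gap: 0.0852
grasp_force: 0.0
```

```bash
python3 - <<'E'
from h import *
import pickle
shift([.5225,.0728,.31],.104)
c=capture("wrist"); pickle.dump(c,open("w1.pkl","wb")); cv2.imwrite("pics/w1.png",c["color"])
print(proj(c,[[.5225,.0728,.203],[.5225,.0728,.179]]), ray(c,320,200)[0])
E
```

```text
shift cm [ 0.06 -0.37 -0.08] roll -0.002 yaw 0.102 pos [0.5222 0.069  0.3092] tilt [-0.001 -0.001 -1.   ] q [ 0.18  0.32 -0.5   1.62  0.16  1.25 -1.82] F [-0.4 -0.1 -0.4] gap 0.0852 0.0 t 1.9
[[315.24430062 195.62665728]
 [315.54739927 188.57743643]] [0.59423223 0.07690085 0.45062328]
```

View pics/w1.png

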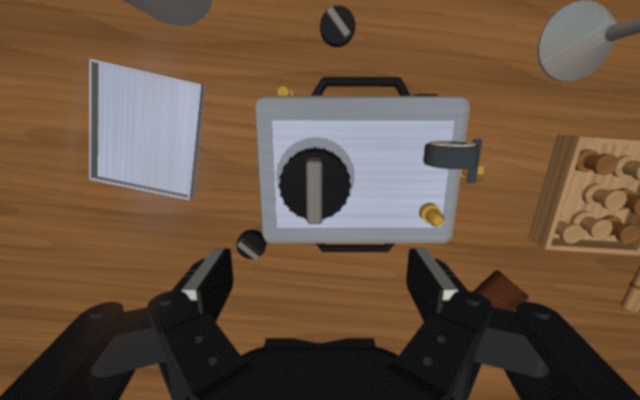

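The wrist view shows the black cap at about (315,185) with its bar vertical at (315,190). The gauge is at (452,155), clear of the fingers. The tray is at (145,130).

```bash
python3 - <<'E'
from h import *
import pickle
c=pickle.load(open("w1.pkl","rb")); im=c["color"]
hsv=cv2.cvtColor(im,cv2.COLOR_BGR2HSV)
def big(m,b):
    x0,y0,x1,y1=b; k=np.zeros(m.shape,np.uint8); k[y0:y1,x0:x1]=m[y0:y1,x0:x1]
    return max(cv2.findContours(k,cv2.RETR_EXTERNAL,cv2.CHAIN_APPROX_NONE)[0],key=cv2.contourArea)
k=big(hsv[...,2]<60,(270,140,358,226)); (u,v),r=cv2.minEnclosingCircle(k); print("disc",u,v,r,onz(c,u,v,.179),cv2.boundingRect(k),2*np.linalg.norm(onz(c,u,v,.179)-onz(c,u+r,v,.179)))
k=big(hsv[...,2]>75,(300,155,330,226)); b=cv2.boxPoints(cv2.minAreaRect(k)); P=np.array([onz(c,*p,.203)[:2] for p in b]);print("bar",b.round(1).tolist(),P.mean(0),(P-np.roll(P,1,0)).round(4).tolist())
k=big((hsv[...,1]<70)&(hsv[...,2]>90),(250,92,480,246)); b=cv2.boxPoints(cv2.minAreaRect(k)); P=np.array([onz(c,*p,.132)[:2] for p in b]);e=P-np.roll(P,1,0);print("boiler",b.round(1).tolist(),P.mean(0),np.arctan2(e[:,1],e[:,0]),np.linalg.norm(e,axis=1))
m=P.mean(0); y=.104;print("neck pred",m+.05*np.array([-np.sin(y),np.cos(y)]))
k=big((hsv[...,1]<70)&(hsv[...,2]>90),(80,50,215,205)); b=cv2.boxPoints(cv2.minAreaRect(k)); P=np.array([onz(c,*p,.012)[:2] for p in b]);e=P-np.roll(P,1,0);print("tray",b.round(1).tolist(),P.mean(0),np.arctan2(e[:,1],e[:,0]),np.linalg.norm(e,axis=1))
E
```

```text
disc 314.42822265625 183.17037963867188 35.485782623291016 [0.5276371  0.07436881 0.179     ] (280, 148, 70, 70) 0.06692128901600158
bar [[300.0, 161.0], [329.0, 161.0], [329.0, 225.0], [300.0, 225.0]] [0.52387504 0.07358469] [[0.0575, 0.0048], [0.0025, -0.0243], [-0.0574, -0.0064], [-0.0026, 0.0259]]
boiler [[255.0, 96.0], [475.0, 96.0], [475.0, 243.0], [255.0, 243.0]] [0.53117807 0.01960205] [ 0.04032806 -1.4684124  -2.89005517  1.67251905] [0.16383845 0.22402372 0.16553206 0.25878264]
neck pred [0.52598744 0.0693319 ]
tray [[75.5999984741211, 187.89999389648438], [89.0999984741211, 58.400001525878906], [206.8000030517578, 70.5999984741211], [193.3000030517578, 200.1999969482422]] [0.5351433 0.3299224] [ 1.56299475 -0.22134163 -1.56516905  3.02658077] [0.17852023 0.19107681 0.1583674  0.18995411]
```

carry_out([
  [1,0,0,2,0],
  [1,0,0,5,0],
  [1,0,0,7,0],
  [1,0,0,7,0],
  [1,0,0,7,0],
])

```text
time: 2.45
position: [0.5227, 0.0694, 0.2401]
eef_rot: [3.137, 0.16, 0.0]
ft_force: [-0.4, 0.5, 0.3]
finger_gap: 0.0854
grasp_force: 0.0
```

```bash
python3 - <<'E'
from h import *
shift([.525,.0736,.181],.104)
E
```

```text
shift cm [ 0.27 -0.4   5.91] roll -0.002 yaw 0.102 pos [0.5227 0.0694 0.2401] tilt [ 0. -0. -1.] q [ 0.17  0.37 -0.49  1.74  0.2   1.08 -1.86] F [-0.4  0.5  0.3] gap 0.0854 0.0 t 2.45
```

carry_out([
  [1,0.3,-0.4,2,0],
  [1,0.3,-0.4,4,0],
  [1,0.3,-0.4,5,0],
  [1,0.3,-0.4,5.9,0],
  [1,0.3,-0.4,5.9,0],
  [0,0.3,-0.4,5.9,0],
  [0,0.3,-0.4,5.9,0],
  [0,0.3,-0.4,5.9,0],
  [0,0.3,-0.4,5.9,0],
  [0,0.3,-0.4,5.9,0],
  [0,0.3,-0.4,5.9,0],
  [0,0.3,-0.4,5.9,0],
])

```text
time: 3.65
position: [0.5254, 0.0746, 0.181]
eef_rot: [3.137, 0.163, 0.001]
ft_force: [-0.8, -0.7, 6.0]
finger_gap: 0.0129
grasp_force: 61.0
```

```bash
python3 - <<'E'
from h import *
shift([.525,.0736,.172],.104)
E
```

```text
shift cm [-0.05  0.1   0.9 ] roll -0.0 yaw 0.104 pos [0.5254 0.0746 0.181 ] tilt [ 0.001 -0.    -1.   ] q [ 0.14  0.43 -0.48  1.82  0.24  0.94 -1.91] F [-0.8 -0.7  6. ] gap 0.0129 61.0 t 3.65
```

carry_out([
  [0,0,0,0.3,0],
  [0,0,0,0.6,0],
  [0,0,0,0.9,0],
  [0,0,0,0.9,0],
  [0,0,0,0.9,0],
])

```text
time: 4.15
position: [0.5254, 0.0746, 0.1723]
eef_rot: [3.137, 0.163, 0.001]
ft_force: [-2.1, -1.5, 10.3]
finger_gap: 0.0128
grasp_force: 61.5
```

carry_out([
  [0,0,0,0,-0.13],
  [0,0,0,0,-0.26],
  [0,0,0,0,-0.39],
  [0,0,0,0,-0.52],
  [0,0,0,0,-0.65],
  [0,0,0,0,-0.78],
  [0,0,0,0,-0.91],
  [0,0,0,0,-1.04],
  [0,0,0,0,-1.04],
  [0,0,0,0,-1.04],
])

```text
time: 5.15
position: [0.526, 0.0757, 0.1726]
eef_rot: [-2.641, -1.701, -0.004]
ft_force: [-1.2, 0.3, 9.7]
finger_gap: 0.0125
grasp_force: 61.6
```

```bash
python3 - <<'E'
from h import *
shift([.525,.0736,.172],1.144)
print(ctrl.get_state()["moment"])
c=capture("wrist");cv2.imwrite("pics/w2.png",c["color"])
E
```

```text
shift cm [-0.23 -0.    0.06] roll 0.0 yaw 1.144 pos [0.526  0.0757 0.1726] tilt [ 0.002  0.001 -1.   ] q [ 0.32  0.5  -0.76  1.83  0.41  0.97 -1.04] F [-1.2  0.3  9.7] gap 0.0125 61.6 t 5.15
[0.16555226 0.40096194 0.09033409]
```

View pics/w2.png

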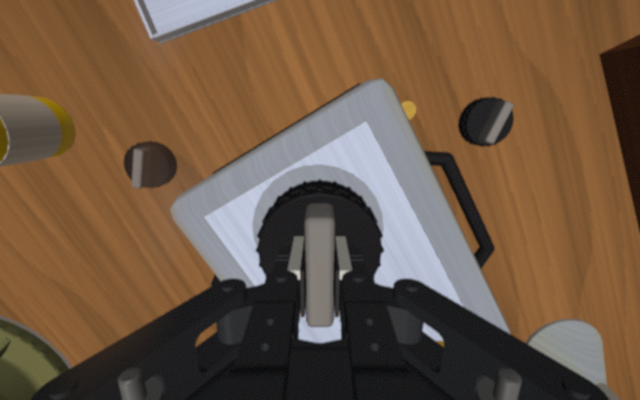

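The grip bar at (320,265) is still square in the jaws, and the boiler appears turned by about 60°. The cap has therefore turned with the tool.

carry_out([
  [0,0,0,-0.4,0],
  [0,0,0,-0.8,0],
  [0,0,0,-1.2,0],
  [0,0,0,-1.6,0],
  [0,0,0,-2,0],
  [0,0,0,-2.4,0],
  [0,0,0,-2.4,0],
])

```text
time: 5.9
position: [0.525, 0.0745, 0.1956]
eef_rot: [-2.642, -1.7, 0.001]
ft_force: [0.3, 0.4, -3.3]
finger_gap: 0.0124
grasp_force: 59.8
```

```bash
python3 - <<'E'
from h import *
shift([.536,.329,.25],1.144)
E
```

```text
shift cm [23.62 -9.55 -5.45] roll -0.0 yaw 1.144 pos [0.525  0.0745 0.1956] tilt [-0.001 -0.    -1.   ] q [ 0.33  0.47 -0.78  1.8   0.38  1.03 -1.02] F [ 0.3  0.4 -3.3] gap 0.0124 59.8 t 5.9
```

carry_out([
  [0,0,0,-1.5,0],
  [0,0,0,-3.5,0],
  [0,0,0,-5.5,0],
  [0,2,-0.8,-5.5,0],
  [0,5,-2,-5.5,0],
  [0,9,-3.6,-5.5,0],
  [0,13,-5.3,-5.5,0],
  [0,17,-6.9,-5.5,0],
  [0,20,-8.1,-5.5,0],
  [0,22.5,-9.1,-5.5,0],
  [0,23.6,-9.6,-5.5,0],
  [0,23.6,-9.6,-5.5,0],
])

```text
time: 7.1
position: [0.5346, 0.3309, 0.2499]
eef_rot: [-2.638, -1.703, 0.002]
ft_force: [-0.4, -0.2, -3.7]
finger_gap: 0.013
grasp_force: 59.8
```

```bash
python3 - <<'E'
from h import *
shift([.536,.329,.037],1.144)
c=capture("wrist");cv2.imwrite("pics/w3.png",c["color"])
t=capture("top");cv2.imwrite("pics/t3.png",t["color"])
E
```

```text
shift cm [-0.11  0.23 21.29] roll 0.003 yaw 1.147 pos [0.5346 0.3309 0.2499] tilt [-0.001  0.    -1.   ] q [-0.15  0.58 -0.77  1.45  0.41  1.27 -1.38] F [-0.4 -0.2 -3.7] gap 0.013 59.8 t 7.1
```

View pics/w3.png

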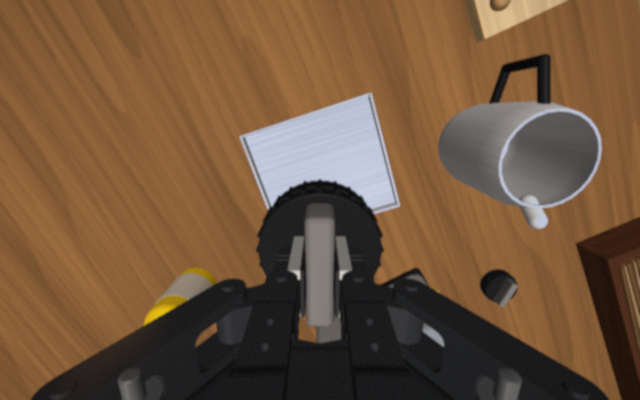

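View pics/t3.png

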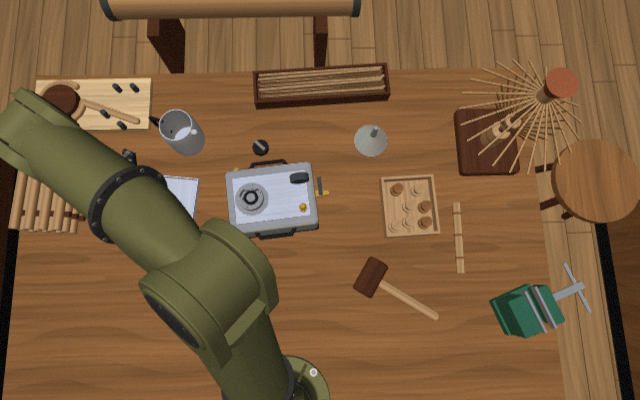

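The cap is held upright at (320,230) over the tray, whose visible corners are (242,136), (372,93) and (398,206). The neck at (250,198) is now open, and the other things are unmoved.

carry_out([
  [0,-0.1,0.2,3,0],
  [0,-0.1,0.2,7,0],
  [0,-0.1,0.2,11,0],
  [0,-0.1,0.2,14,0],
  [0,-0.1,0.2,17,0],
  [0,-0.1,0.2,19,0],
  [0,-0.1,0.2,20,0],
  [0,-0.1,0.2,20.5,0],
  [0,-0.1,0.2,20.8,0],
  [0,-0.1,0.2,20.8,0],
])

```text
time: 8.2
position: [0.5375, 0.3275, 0.0433]
eef_rot: [2.642, 1.699, 0.002]
ft_force: [-0.3, -0.4, -1.9]
finger_gap: 0.0125
grasp_force: 59.8
```

```bash
python3 - <<'E'
from h import *
shift([.536,.329,.037],1.144)
s=capture("side");cv2.imwrite("pics/s4.png",cv2.resize(s["color"][220:380,150:350],None,fx=4,fy=3.75))
E
```

```text
shift cm [ 0.07 -0.2   0.63] roll -0.001 yaw 1.143 pos [0.5375 0.3275 0.0433] tilt [ 0.001  0.    -1.   ] q [-0.21  0.77 -0.65  1.7   0.59  0.87 -1.54] F [-0.3 -0.4 -1.9] gap 0.0125 59.8 t 8.2
```

View pics/s4.png

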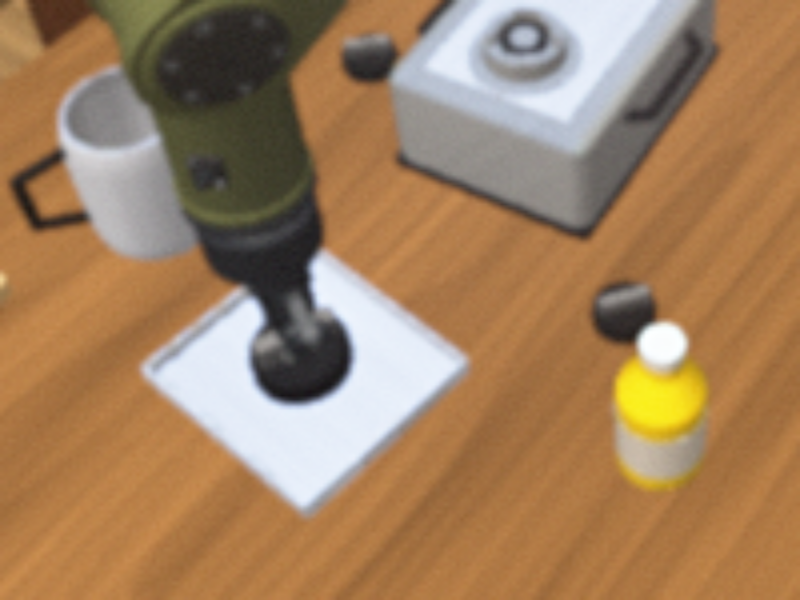

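The side crop shows the cap at about (300,355), upright just above the middle of the tray. Nothing else is disturbed. I'll lower it slowly until it touches.

carry_out([
  [0,0,0,0.2,0],
  [0,0,0,0.4,0],
  [0,0,0,0.5,0],
  [0,0,0,0.6,0],
  [0,0,0,0.6,0],
])

```text
time: 8.75
position: [0.5369, 0.3275, 0.0364]
eef_rot: [2.642, 1.7, -0.0]
ft_force: [0.4, 0.6, -3.4]
finger_gap: 0.0127
grasp_force: 59.8
```

carry_out([
  [0,0,0,0.1,0],
  [0,0,0,0.1,0],
  [0,0,0,0.2,0],
  [0,0,0,0.2,0],
])

```text
time: 9.15
position: [0.5371, 0.3277, 0.036]
eef_rot: [2.641, 1.7, 0.001]
ft_force: [-3.2, -3.6, 11.1]
finger_gap: 0.0124
grasp_force: 61.7
```

carry_out([
  [0,0,0,-0.1,0],
  [0.5,0,0,-0.1,0],
  [0.5,0,0,-0.1,0],
  [0.5,0,0,-0.1,0],
  [0.5,0,0,-0.1,0],
  [0.5,0,0,-1,0],
  [0.5,0,0,-3,0],
  [0.5,0,0,-6,0],
  [0.5,0,0,-10,0],
  [0.5,0,0,-14,0],
  [0.5,0,0,-16,0],
  [0.5,0,0,-16,0],
])

```text
time: 10.35
position: [0.538, 0.3291, 0.1989]
eef_rot: [-2.641, -1.7, -0.01]
ft_force: [0.5, -0.4, 0.0]
finger_gap: 0.0427
grasp_force: 0.0
```

```bash
python3 - <<'E'
from h import *
shift([.536,.329,.2],1.144)
s=capture("side");w=capture("wrist")["color"]
cv2.imwrite("pics/s5.png",np.hstack([cv2.resize(s["color"][220:380,150:350],(400,320)),cv2.resize(w,(400,320))]))
E
```

```text
shift cm [-0.09 -0.17 -0.11] roll -0.0 yaw 1.144 pos [0.538  0.3291 0.1989] tilt [ 0.005  0.004 -1.   ] q [-0.16  0.62 -0.75  1.54  0.44  1.16 -1.42] F [ 0.5 -0.4  0. ] gap 0.0427 0.0 t 10.35
```

View pics/s5.png

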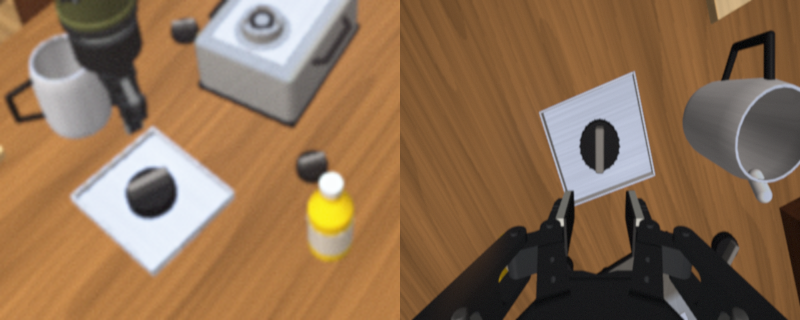

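The cap stands upright in the middle of the tray, at (150,190) in the side half and (600,145) in the wrist half. The gripper is clear of it, so I'm handing in.

```bash
python3 -c "
from plant import ctrl
print(ctrl.hand_in())"
```

```text
the job is handed in; nothing more can be done
None
```

I pushed the filler cap down, twisted it free, lifted it off and stood it upright in the middle of the tray, leaving everything else in place; the job is handed in, and no verdict was returned.

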